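# Hold a spring clip gaping over an order card

### The job

Pick the green spring clip off the free-spinning turntable by its two tails, squeeze it wide open, and hold it gaping over the middle of the order card's top edge, square to the card, one jaw on each side and the card's edge about halfway up the mouth without the clip touching the card, so that a colleague can slide a second slip in. Finish while still holding the clip squeezed open there; leave the card stand and the other things where they are (the things on the turntable may go round with it, but must stay standing on it).

Things in the scene. Friction and masses are not known exactly. Their poses are not given: they have to be found in the camera images.
- green_clip: Green spring clip, about 65 g, standing on its closed jaws on the turntable, tails up: 46 mm wide along its pivot pin (x), 95 mm tall, 28 mm thick (y) at the jaws. Origin: centre of the underside while closed; y is the direction in which it opens, z up; looks the same turned half round. The frame belongs to the +y lever and swings 15 degrees with it when the clip is held upright and fully open
- green_clip_pin (a point): Middle of the green clip's pivot pin, 48 mm above its underside. Below it the jaws with black rubber tips; above it two flat tails, 48 mm long, 5 mm thick, 46 mm wide, each splayed 15 degrees from vertical: 52 mm over their outer faces at the top, 33 mm at 10 mm above the pin. Fully squeezed they are parallel, 27 mm over the outer faces. Open, the mouth stays centred under the pin
- green_clip_lever (a joint): How far the green clip is open: angle between its levers, 0 closed to 0.52 rad at its stop (tips then 25 mm apart, 46 mm below the pin). A spring drives it shut; squeezing the tails together along the clip's y opens it: about 3 N on the tails begins, 8 to 10 N reaches the stop; a grip of 15 to 25 N is good
- green_clip_tip_a (a point): Inner lower edge (middle of its length) of the green clip's jaw tip on its +y side; with the clip closed it lies at the clip's origin
- green_clip_tip_b (a point): The same point on the other jaw tip (-y side); closed, the two points coincide
- card_stand: Loose weighted stand (0.8 kg) with an upright white order card, blue band on it. Black foot 170 x 90 x 16 mm, aluminium clamp bar 16 mm thick up to 30 mm height; rigid card 140 mm wide, 3 mm thick, top edge 135 mm above the table. Origin: centre of the foot's underside; x along the card's width, y across its thickness, z up. Same from both sides
- card_top (a point): Middle of the card's top edge, 135 mm above the table; axes as the stand's
- turntable: Low turntable: fixed grey foot and, on it, a white disc 270 mm across, its top 30 mm above the table, free to spin at the slightest push. Origin: centre of the foot's underside, on the vertical spin axis
- orange_clip: A second clip, orange, of the same shape and size, standing on the turntable; leave it. Origin and axes as for the green one
- spice_jar: Amber glass jar with red cap, 48 mm across, 85 mm tall, standing on the turntable; leave it. Origin: centre of its underside
- shaker: Steel shaker, 40 mm across, 80 mm tall, on the table; leave it. Origin: centre of its underside
- ramekin: White bowl, 84 mm across, 45 mm tall, on the table; leave it. Origin: centre of its underside
- spatula: Spatula with green handle lying on the table; leave it. Origin: under its middle
Things that resemble listed ones, but are neither listed nor needed, are in the scene too. Of the things like the green_clip, leave any that is purple; of the rest the smaller one is meant. Leave any yellow look-alike of the spice_jar alone.

How it is judged:
By the outcome, as a careful person would: the job done as asked, in the order asked, and still so for the second after the job is handed in, while the arm keeps its last pose, push and grip.
It also fails if it takes over 40 s, if anything falls off the work surface, if the arm or the gripper's body presses on something with over 40 N, if the wrist force passes 120 N, or if a joint passes its speed limit or range.

### The arm

A 7-joint arm with a two-finger parallel gripper is mounted at the origin on the work surface. World frame = base frame: x ahead of the robot, y to its left, z up, the work surface at z = 0. Lengths are in m, angles in degrees, forces in N, time in s.
With the tool pointing down it reaches from about 0.425 to 0.875 m from the base axis. Payload 4.7 kg.
Tool frame: the origin (TCP) lies at the very end of the fingers, on their centre line; the grasp point (between the pads) lies 19 mm behind it; z points along the fingers, y is the direction in which the jaws open and shut (so a half turn about z gives the same grasp; the last joint's range is limited). The gripper opens to 87 mm and grips with 3 to 60 N. Pads are 19 mm wide; open, the fingers measure 117 mm over their backs; the gripper's body (75 mm by 190 mm) begins 51 mm behind the grasp point.
Start: joints at [70.078, 18.392, -4.016, 83.108, 1.295, 78.541, -3.26], TCP at [0.23, -0.608, 0.223] pointing down, gripper open.
Joint ranges: [-163.93, 163.93], [-17.29, 119.83], [-79.2, 71.16], [3.27, 140.29], [-89.18, 269.18], [5.43, 117.66], [-154.24, 154.24]. Speed limits (degrees/s): [147.25, 147.25, 180, 180, 180, 180, 180].

### API

Orientations are given as [roll, pitch, yaw] about the fixed x, y, z axes, in that order (R = Rz(yaw) Ry(pitch) Rx(roll)).
In Python, from cell import env gives the robot as it stands.
- The arm moves only by the tool servo_tool, never from a script. Its argument "increments" is a list that holds one entry, the list of rows, each a list of 7 numbers: the shift along the tool's x, y, z in m, then the turn, a rotation vector about the tool's x, y, z in degrees, then the opening, from -1 (shut) to 1 (fully open). In form: [[[dx, dy, dz, rx, ry, rz, fingers], ...]]. A call has 1 to 20 rows; each row is the pose to reach, as a shift and turn from the pose commanded when the call began, along the tool's axes at that moment; what a row does not reach only later rows make up. A row lasts 1/10 s, in which the tool goes at most 50 mm and 8.59 degrees, less where a joint would pass 70% of its speed; a pose out of reach is approached as far as the arm can. A call with a gripper value outside its range is refused whole. The fingers move at their own pace and stop on an object; "squeeze" is the grip in N (left out, the last holds). Time passes only in rows, so rows that repeat a pose let the fingers close. It gives the time, the measured TCP pose, the force and the opening at its end, in the units of the state.
- env.get_obs(): the state, without advancing time (a new reading comes with each control period).
- env.read_camera(name): name is "scene" or "top" or "wrist"; returns a dict with "frame" (400x640x3 uint8, blue, green, red), "intrinsics" (3x3 intrinsics, pixels), "rvec" (rotation vector, rad) and "tvec" (3), from world to camera coordinates, as OpenCV has them. Camera axes: x right, y down, z forward; pixel columns grow to the right and rows downward; lengths in m; the calibration is good to about 2 mm. A picture is of the moment at which its call begins. There is no depth.
- env.sign_off(): hands the job in, once; it reports no verdict.
The state is a dict: "time_s": time; "qpos": joint angles; "joint_velocities": joint speeds; "effort": joint torques, N m; "tool_pos": TCP position; "tool_rot": TCP orientation; "force": force on the tool from outside, world axes, zero at the start; "wrist_torque": the same for the moment, N m; "grip_width": finger opening in m.
Only numpy, scipy, OpenCV 4.12 (cv2) and the standard library are available. Lean on these libraries where they do the work, as an engineer would, in place of code of your own. Each camera call takes 0.05 s, during which the arm holds its last target.

## Working session

There is one attempt and no reset: what is moved stays moved. The work goes in short steps, Python scripts to look and compute and a tool call to move; the robot and the scene stay as the last step left them, time stands still between calls to the robot, and variables do not carry over. Pictures are saved under pics/ and viewed, and the job is handed in when it is done.

Besides the shell and the picture viewer there is one more tool, called in YAML: its name, and indented under it one key for each argument. servo_tool: Moves the arm, as the interface text tells. Its arguments: {"type":"object","properties":{"increments":{"type":"array","items":{"type":"array","items":{"type":"array","items":{"type":"number"}}}},"squeeze":{"type":"number"}},"required":["increments"]}

```bash
mkdir -p pics; ls; cat > h.py <<'E'
import numpy as np, cv2
from cell import env
def cam(n,name):
    r=env.read_camera(n); cv2.imwrite('pics/'+name+'.png',r['frame']); np.savez('pics/'+name+'.npz',**{k:np.array(v) for k,v in r.items()}); return r
def load(name): return dict(np.load('pics/'+name+'.npz'))
def RT(r): return cv2.Rodrigues(np.array(r['rvec'],float))[0], np.array(r['tvec'],float).reshape(3)
def back(r,uv,z):
    R,t=RT(r); d=R.T@np.linalg.inv(r['intrinsics'])@np.array([uv[0],uv[1],1.]); c=-R.T@t
    return c+d*(z-c[2])/d[2]
def proj(r,P):
    R,t=RT(r); p=(np.atleast_2d(P)@R.T+t)@np.array(r['intrinsics']).T; return p[:,:2]/p[:,2:]
def tri(obs): # list of (r,uv)
    A=[];b=[]
    for r,uv in obs:
        R,t=RT(r); d=R.T@np.linalg.inv(r['intrinsics'])@np.array([uv[0],uv[1],1.]); d/=np.linalg.norm(d); c=-R.T@t
        M=np.eye(3)-np.outer(d,d); A.append(M); b.append(M@c)
    return np.linalg.lstsq(np.vstack(A),np.hstack(b),rcond=None)[0]
def crop(name,x0,y0,x1,y1,s,out):
    f=cv2.imread('pics/'+name+'.png')[y0:y1,x0:x1]; cv2.imwrite('pics/'+out+'.png',cv2.resize(f,None,fx=s,fy=s,interpolation=cv2.INTER_CUBIC))
E
python3 - <<'E'
from h import *
for n in ['scene','top','wrist']:
    r=cam(n,n+'0'); R,t=RT(r); print(n,(-R.T@t).round(3),np.array(r['intrinsics'])[0,0])
print(env.get_obs())
E
```

```text
pics
scene [1.335 0.65  0.943] 510.25614221928157
top [ 0.422 -0.013  1.348] 372.45240961363226
wrist [ 0.307 -0.58   0.383] 320.1218178753043
{'time_s': 0.15, 'qpos': array([70.07857525, 18.43001342, -4.01690605, 83.15686063,  1.29687745,
       78.54141419, -3.25970405]), 'joint_velocities': array([ 0.01149368, -0.11303819, -0.00871548, -0.20989981, -0.00536328,
        0.03178702, -0.06455405]), 'effort': array([-3.79662943e-04, -4.91795468e+01, -4.04741010e-01, -3.12878394e+01,
       -6.39389595e-02,  4.03991214e-02,  9.63398816e-05]), 'tool_pos': array([ 0.22988484, -0.60755739,  0.22172232]), 'tool_rot': array([-1.79917037e+02,  6.38417021e-03,  2.07327536e+01]), 'force': array([-0.32269978, -0.76232424,  0.18702146]), 'wrist_torque': array([-0.02778859,  0.02144898,  0.01459263]), 'grip_width': 0.0866524438606707}
```

View pics/scene0.png

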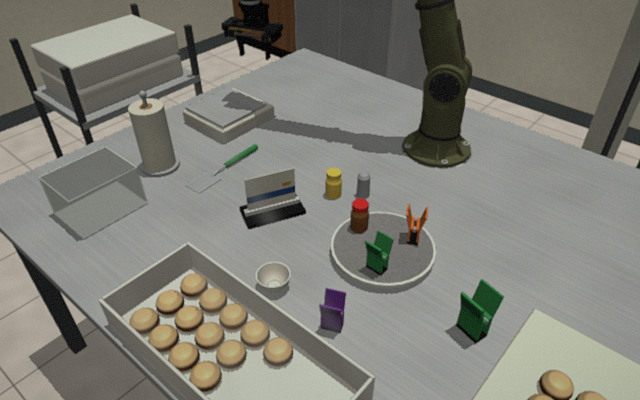

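View pics/top0.png

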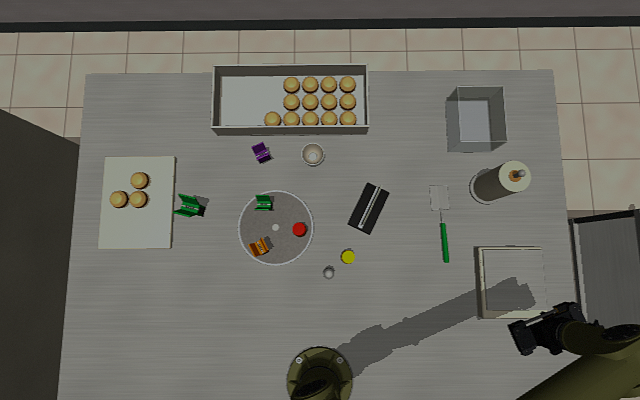

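View pics/wrist0.png

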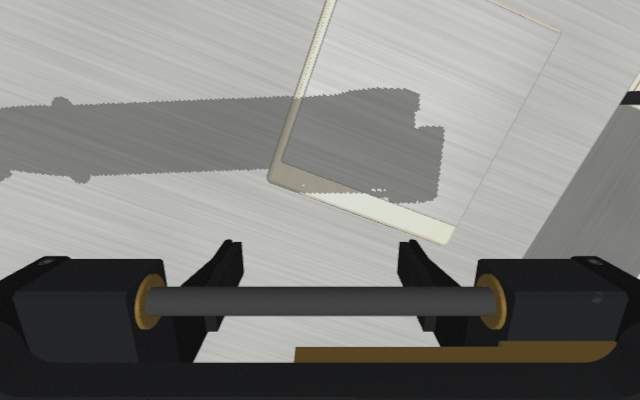

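Candidates in the top view are the green clip on the turntable (264,202), a bigger green clip on the table (190,206), a purple one (261,153) and an orange one (260,246). I want the smaller green one, on the turntable. A close crop should confirm it.

```bash
python3 - <<'E'
from h import *
crop('top0',225,180,325,275,6,'c1'); crop('top0',335,170,400,245,8,'c2'); crop('scene0',325,190,445,290,6,'c3')
r=load('top0')
for n,uv,z in [('tt',(276,228),.03),('green',(264,202),.1),('big',(190,206),.1),('orange',(260,246),.1),('jar',(300,229),.115),('foot',(369,208),.016),('ramekin',(313,154),.045),('purple',(261,153),.1),('yellow',(348,257),.08),('shaker',(328,272),.08)]: print(n,back(r,uv,z).round(3))
E
```

```text
tt [0.521 0.15  0.03 ]
green [0.604 0.183 0.1  ]
big [0.592 0.434 0.1  ]
orange [0.456 0.194 0.1  ]
jar [0.511 0.06  0.115]
foot [ 0.592 -0.183  0.016]
ramekin [0.786 0.018 0.045]
purple [0.775 0.196 0.1  ]
yellow [ 0.418 -0.1    0.08 ]
shaker [ 0.369 -0.032  0.08 ]
```

View pics/c1.png

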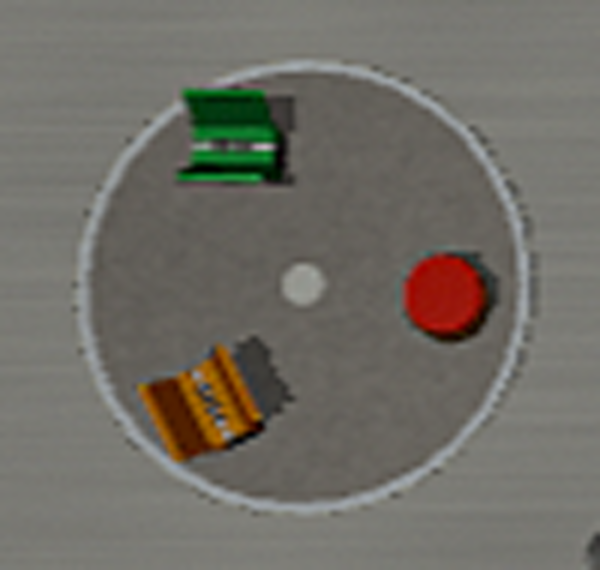

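View pics/c2.png

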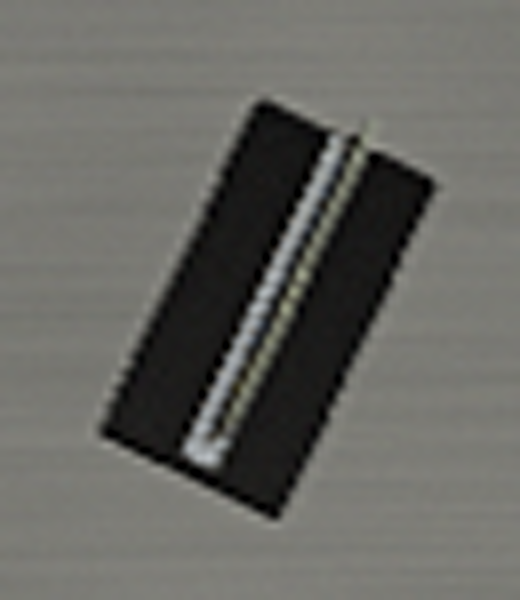

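View pics/c3.png

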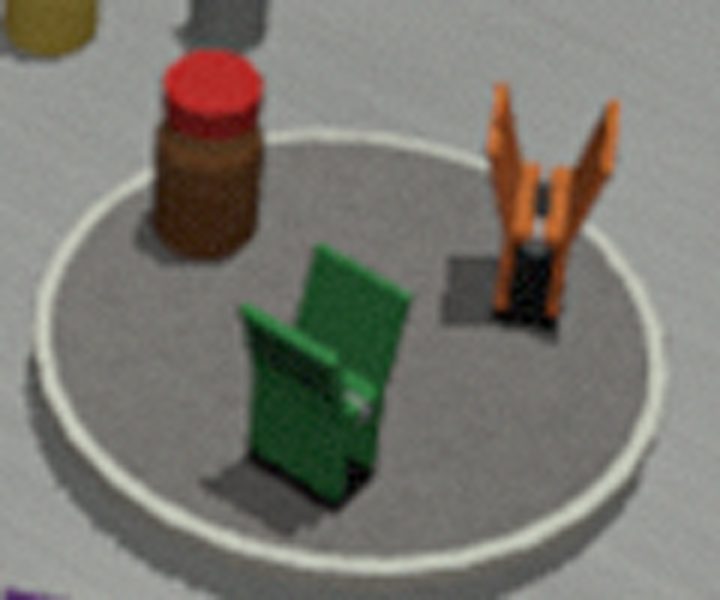

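```bash
cat >> h.py <<'E'
from scipy.spatial.transform import Rotation as Ro
def TR(o): return Ro.from_euler('xyz',o['tool_rot'],degrees=True), np.array(o['tool_pos'])
def delta(pos,rpy,o=None):
    o=o or env.get_obs(); R,p=TR(o); T=Ro.from_euler('xyz',rpy,degrees=True)
    return (R.inv().apply(np.array(pos)-p)).round(4), (R.inv()*T).as_rotvec(degrees=True).round(2)
E
python3 - <<'E'
from h import *
r=load('wrist0'); o=env.get_obs(); Rt,p=TR(o); Rc,t=RT(r); c=-Rc.T@t
print('cam in tool',Rt.inv().apply(c-p).round(3), 'axes(rows cam xyz in tool)',(Rc@Rt.as_matrix()).round(3))
Cc=Rt.inv().apply(c-p); Ax=Rc@Rt.as_matrix()
def sim(pos,rpy,P):
    T=Ro.from_euler('xyz',rpy,degrees=True); v=T.inv().apply(np.array(P)-pos)-Cc; q=np.array(r['intrinsics'])@(Ax@v); return (q[:2]/q[2]).round(0)
for y in [.1,.13,.16,.183]:
  for z in [.2,.25,.3]:
    print(y,z,[sim([.6,y,z],[180,0,90],P) for P in ([.6,.183,.078],[.6,.183,.125],[.6,.183,.03])])
s=load('scene0');tp=load('top0')
print(tri([(tp,(264.2,204.2)),(s,(325+358/6,190+402/6))]), back(tp,(264.2,204.2),.078))
c=[(367.25,182.1),(389.6,192.9),(369.75,235),(347.5,224.1)]
Q=np.array([back(tp,u,.016) for u in c]); print(Q.round(3),Q.mean(0)); 
for i in range(4): d=Q[(i+1)%4]-Q[i]; print(np.linalg.norm(d),np.degrees(np.arctan2(d[1],d[0])))
print(delta([.6,.13,.25],[180,0,90]))
E
```

```text
cam in tool [ 0.082  0.002 -0.162] axes(rows cam xyz in tool) [[-0.001  1.    -0.001]
 [-0.954 -0.001 -0.3  ]
 [-0.3    0.001  0.954]]
0.1 0.2 [array([318., 102.]), array([318., 101.]), array([318., 102.])]
0.1 0.25 [array([318., 102.]), array([318., 102.]), array([318., 102.])]
0.1 0.3 [array([318., 102.]), array([318., 102.]), array([319., 102.])]
0.13 0.2 [array([318., 138.]), array([318., 144.]), array([318., 133.])]
0.13 0.25 [array([318., 133.]), array([318., 137.]), array([318., 129.])]
0.13 0.3 [array([318., 129.]), array([318., 132.]), array([319., 126.])]
0.16 0.2 [array([318., 172.]), array([318., 184.]), array([318., 162.])]
0.16 0.25 [array([318., 162.]), array([318., 171.]), array([318., 155.])]
0.16 0.3 [array([318., 154.]), array([318., 161.]), array([319., 149.])]
0.183 0.2 [array([318., 196.]), array([318., 213.]), array([318., 184.])]
0.183 0.25 [array([318., 183.]), array([318., 195.]), array([319., 174.])]
0.183 0.3 [array([319., 173.]), array([318., 182.]), array([319., 166.])]
[0.59509213 0.19511052 0.0711851 ] [0.59959255 0.18575635 0.078     ]
[[ 0.687 -0.178  0.016]
 [ 0.647 -0.258  0.016]
 [ 0.495 -0.183  0.016]
 [ 0.534 -0.104  0.016]] [ 0.59077424 -0.18098766  0.016     ]
0.0894731130144594 -116.80682582336681
0.16934849636650776 153.5335156879056
0.08791319667976569 63.39237350376239
0.1696705647744487 -25.94015424394973
(array([ 0.6072, -0.5588, -0.0275]), array([-8.000e-02, -4.000e-02, -6.927e+01]))
```

servo_tool:
  increments:
    - [[0.607, -0.609, -0.01, 0, 0, -69.2, 1], [0.607, -0.609, -0.01, 0, 0, -69.2, 1], [0.607, -0.609, -0.01, 0, 0, -69.2, 1], [0.607, -0.609, -0.01, 0, 0, -69.2, 1], [0.607, -0.609, -0.01, 0, 0, -69.2, 1], [0.607, -0.609, -0.01, 0, 0, -69.2, 1], [0.607, -0.609, -0.01, 0, 0, -69.2, 1], [0.607, -0.609, -0.01, 0, 0, -69.2, 1], [0.607, -0.609, -0.01, 0, 0, -69.2, 1], [0.607, -0.609, -0.01, 0, 0, -69.2, 1], [0.607, -0.609, -0.01, 0, 0, -69.2, 1], [0.607, -0.609, -0.01, 0, 0, -69.2, 1], [0.607, -0.609, -0.01, 0, 0, -69.2, 1], [0.607, -0.609, -0.01, 0, 0, -69.2, 1], [0.607, -0.609, -0.01, 0, 0, -69.2, 1], [0.607, -0.609, -0.01, 0, 0, -69.2, 1], [0.607, -0.609, -0.01, 0, 0, -69.2, 1], [0.607, -0.609, -0.01, 0, 0, -69.2, 1], [0.607, -0.609, -0.01, 0, 0, -69.2, 1], [0.607, -0.609, -0.01, 0, 0, -69.2, 1]]
  squeeze: 20

```text
time_s: 2.15
tool_pos: [0.582, 0.175, 0.232]
tool_rot: [-179.9, 0.1, 89.9]
force: [0.1, -0.5, -0.3]
grip_width: 0.087
```

```bash
python3 - <<'E'
from h import *
cam('wrist','w1'); o=env.get_obs(); print(o['time_s'],o['tool_pos'],o['tool_rot'],o['force'],o['qpos'])
E
```

```text
2.2 [0.58215981 0.17418431 0.23225325] [-1.79975958e+02  1.08935737e-01  8.97893968e+01] [ 0.01640065 -0.04447473 -0.36704703] [ 19.86943281  19.10442258 -48.7270237   87.32032074  14.54226846
  80.20121245 -29.99998045]
```

View pics/w1.png

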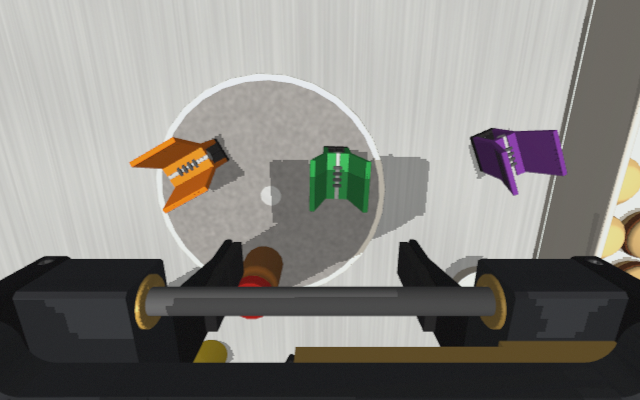

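The clip is at about (339,178), opening along image x, nearly aligned with the gripper. The purple one is at (505,155) and the orange one at (185,168).

```bash
python3 - <<'E'
from h import *
crop('w1',290,130,390,225,6,'c4')
E
```

```text
(no output)
```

View pics/c4.png

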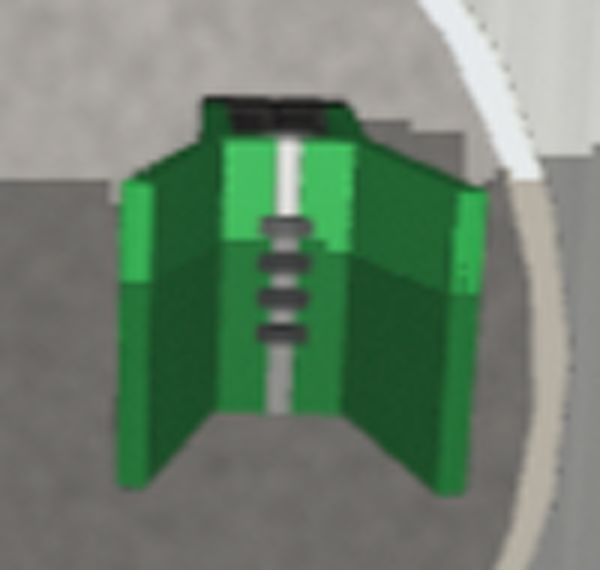

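```bash
python3 - <<'E'
from h import *
r=load('w1')
f=lambda u,v,z:back(r,(290+(u-.5)/6,130+(v-.5)/6),z)[:2]
C=[f(120,182,.124),f(118,488,.124),f(487,190,.124),f(465,493,.124)]
print(np.round(C,4)); print('centre',np.mean(C,0),'w',np.linalg.norm(C[0]-C[2]),np.linalg.norm(C[1]-C[3]),'len',np.linalg.norm(C[0]-C[1]),np.linalg.norm(C[2]-C[3]))
for a,b in ((0,1),(2,3),(0,2),(1,3)):
  d=C[b]-C[a]; print(np.degrees(np.arctan2(d[1],d[0])))
P=[f(287,140,.081),f(278,410,.081)]; print('pin',P,np.mean(P,0),P[0]-P[1]); d=P[1]-P[0]; print(np.degrees(np.arctan2(d[1],d[0])))
E
```

```text
[[0.5734 0.2091]
 [0.5726 0.1635]
 [0.6253 0.2079]
 [0.6241 0.1626]]
centre [0.59882955 0.18576341] w 0.051876894710449914 0.05151846742488648 len 0.045689530849764445 0.045328930705442756
-91.07265564589082
-91.52476064570085
-1.3918132094913411
-0.9914245098487812
pin [array([0.59919424, 0.20844279]), array([0.59830839, 0.16261549])] [0.59875132 0.18552914] [0.00088585 0.0458273 ]
-91.1074011070703
```

```bash
python3 - <<'E'
from h import *
print(delta([.5988,.1856,.094],[180,0,88.8]))
E
```

```text
(array([0.0117, 0.0167, 0.1382]), array([-0.02,  0.11,  0.99]))
```

servo_tool:
  increments:
    - [[0.011, 0.017, 0.02, 0, 0, 1, 1], [0.011, 0.017, 0.04, 0, 0, 1, 1], [0.011, 0.017, 0.06, 0, 0, 1, 1], [0.011, 0.017, 0.08, 0, 0, 1, 1], [0.011, 0.017, 0.1, 0, 0, 1, 1], [0.011, 0.017, 0.115, 0, 0, 1, 1], [0.011, 0.017, 0.128, 0, 0, 1, 1], [0.011, 0.017, 0.138, 0, 0, 1, 1], [0.011, 0.017, 0.138, 0, 0, 1, 1], [0.011, 0.017, 0.138, 0, 0, 1, 1]]

```text
time_s: 3.2
tool_pos: [0.5995, 0.1875, 0.095]
tool_rot: [180.0, -0.0, 88.9]
force: [1.4, 0.3, 1.0]
grip_width: 0.087
```

```bash
python3 - <<'E'
from h import *
cam('wrist','w2'); o=env.get_obs(); print(o['time_s'],o['tool_pos'],o['tool_rot'],o['force'])
E
```

```text
3.25 [0.59969082 0.18773697 0.09530672] [ 1.79931870e+02 -1.93258387e-02  8.89336050e+01] [0.34493968 0.62092501 0.38510634]
```

View pics/w2.png

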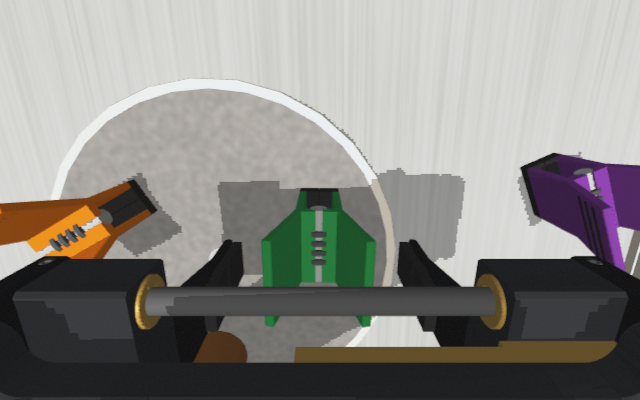

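The clip sits centred between the fingers, tails at x≈265–375 and fingers at 240 and 400. I'll close now.

servo_tool:
  increments:
    - [[-0.002, 0, 0, 0, 0, 0, 0.3], [-0.002, 0, 0, 0, 0, 0, 0.1], [-0.002, 0, 0, 0, 0, 0, -0.1], [-0.002, 0, 0, 0, 0, 0, -0.3], [-0.002, 0, 0, 0, 0, 0, -1], [-0.002, 0, 0, 0, 0, 0, -1], [-0.002, 0, 0, 0, 0, 0, -1], [-0.002, 0, 0, 0, 0, 0, -1], [-0.002, 0, 0, 0, 0, 0, -1], [-0.002, 0, 0, 0, 0, 0, -1], [-0.002, 0, 0, 0, 0, 0, -1], [-0.002, 0, 0, 0, 0, 0, -1]]
  squeeze: 20

```text
time_s: 4.45
tool_pos: [0.5995, 0.1858, 0.096]
tool_rot: [179.9, 0.0, 88.9]
force: [-2.2, -0.6, 7.7]
grip_width: 0.0265
```

```bash
python3 - <<'E'
from h import *
cam('wrist','w3'); o=env.get_obs(); print(o['time_s'],o['tool_pos'],o['tool_rot'],o['force'],o['grip_width'])
E
```

```text
4.5 [0.5994566  0.18578877 0.09599601] [1.79945609e+02 7.36763753e-03 8.89330419e+01] [-2.04320617 -0.19093226  7.18917683] 0.02640532398770071
```

View pics/w3.png

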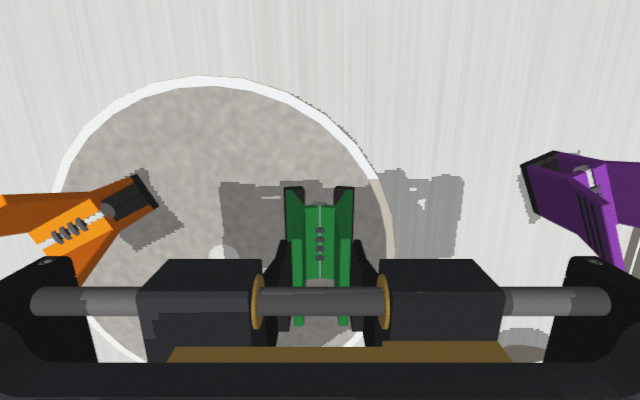

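Grip width is 26.4 mm, so the tails are parallel and the clip is fully open. Next: lift.

servo_tool:
  increments:
    - [[0, 0, -0.005, 0, 0, 0, -1], [0, 0, -0.015, 0, 0, 0, -1], [0, 0, -0.03, 0, 0, 0, -1], [0, 0, -0.05, 0, 0, 0, -1], [0, 0, -0.075, 0, 0, 0, -1], [0, 0, -0.1, 0, 0, 0, -1], [0, 0, -0.125, 0, 0, 0, -1], [0, 0, -0.15, 0, 0, 0, -1], [0, 0, -0.165, 0, 0, 0, -1], [0, 0, -0.17, 0, 0, 0, -1], [0, 0, -0.17, 0, 0, 0, -1]]

```text
time_s: 5.6
tool_pos: [0.5993, 0.1856, 0.265]
tool_rot: [180.0, -0.0, 88.9]
force: [-0.3, -0.0, -0.9]
grip_width: 0.0266
```

```bash
python3 - <<'E'
from h import *
cam('wrist','w4');cam('scene','s4');cam('top','t4'); o=env.get_obs(); print(o['time_s'],o['tool_pos'],o['tool_rot'],o['force'],o['grip_width'])
crop('w4',260,150,380,340,3,'c5')
crop('s4',290,100,460,300,3,'c6')
crop('t4',335,170,400,245,8,'c7')
print(delta([.591,-.181,.25],[180,0,154.2]))
E
```

```text
5.75 [0.59857917 0.18507002 0.26304407] [-1.79870929e+02  4.65360674e-02  8.89305091e+01] [ 0.54502656  0.023567   -1.01233522] 0.026556648903322874
(array([-0.3661, -0.0007,  0.0133]), array([-1.400e-01, -3.000e-02, -6.527e+01]))
```

View pics/c5.png

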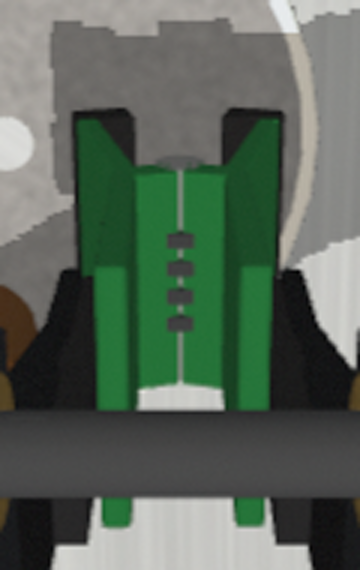

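View pics/c6.png

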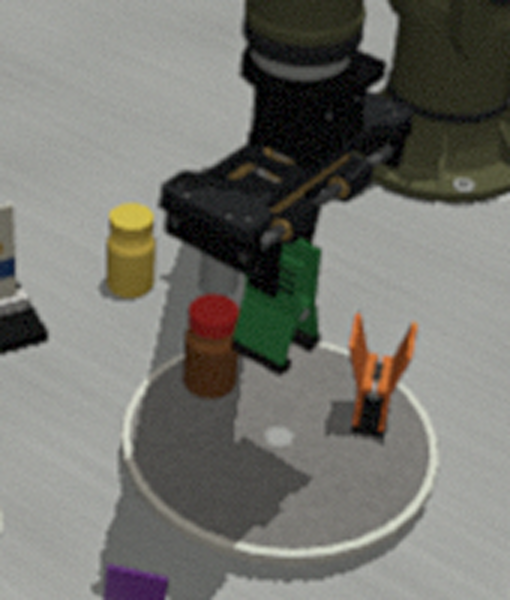

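```bash
python3 - <<'E'
from h import *
r=load('w4'); o=env.get_obs(); R,p=TR(o)
def im(T): return ((proj(r,p+R.apply(T))-[260,150])*3+.5*0).round(1)
for z in(.014,.018,.022): print(z,'pin ends',im([[.023,0,z],[-.023,0,z]]).tolist())
# tail tops outer: 48 above pin, y ±13.5
print('tailtops',im([[.023,s*.0135,.018-.048] for s in(-1,1)]+[[-.023,s*.0135,.018-.048] for s in(-1,1)]).tolist())
print('tips outer bottom',im([[.023,s*.0255,.018+.043] for s in(-1,1)]).tolist(),'tips inner', im([[.023,s*.0125,.018+.046] for s in(-1,1)]).tolist())
# fingertips for check
print('fingertip inner x±9.5',im([[.0095,s*.0133,0] for s in(-1,1)]).tolist())
E
```

```text
0.014 pin ends [[175.5, 172.4], [175.9, 381.4]]
0.018 pin ends [[175.5, 166.1], [175.9, 371.7]]
0.022 pin ends [[175.5, 160.1], [176.0, 362.3]]
tailtops [[85.4, 263.4], [264.2, 263.2], [93.7, 519.9], [257.0, 519.6]]
tips outer bottom [[70.3, 111.8], [281.5, 111.5]] tips inner [[124.8, 108.6], [227.1, 108.5]]
fingertip inner x±9.5 [[103.5, 265.4], [247.3, 265.2]]
```

View pics/c7.png

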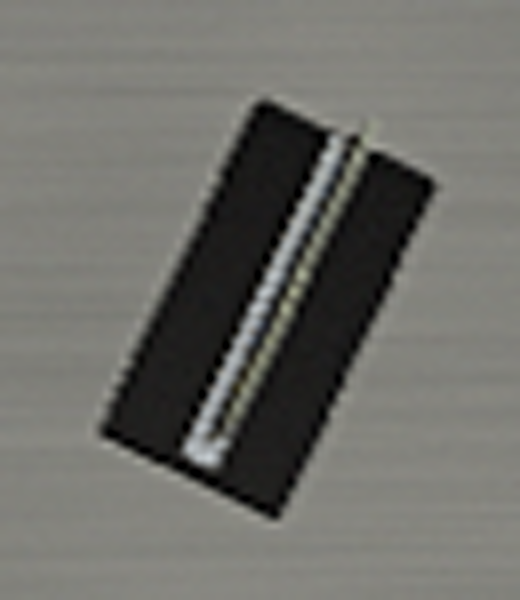

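```bash
python3 - <<'E'
from h import *
print(delta([.663,-.216,.26],[180,0,154]))
E
```

```text
(array([-0.3998,  0.0719,  0.0032]), array([-1.400e-01, -3.000e-02, -6.507e+01]))
```

servo_tool:
  increments:
    - [[-0.015, 0.003, 0, 0, 0, -2.5, -1], [-0.04, 0.007, 0, 0, 0, -6.5, -1], [-0.07, 0.012, 0, 0, 0, -11.5, -1], [-0.1, 0.018, 0, 0, 0, -16.5, -1], [-0.13, 0.023, 0, 0, 0, -21.5, -1], [-0.16, 0.029, 0, 0, 0, -26.5, -1], [-0.19, 0.034, 0, 0, 0, -31.5, -1], [-0.22, 0.04, 0, 0, 0, -36.5, -1], [-0.25, 0.045, 0, 0, 0, -41.5, -1], [-0.28, 0.05, 0, 0, 0, -46.5, -1], [-0.31, 0.056, 0, 0, 0, -51.5, -1], [-0.34, 0.061, 0, 0, 0, -56, -1], [-0.37, 0.067, 0, 0, 0, -60.5, -1], [-0.39, 0.07, 0, 0, 0, -64, -1], [-0.4, 0.072, 0.003, 0, 0, -65, -1], [-0.4, 0.072, 0.003, 0, 0, -65, -1], [-0.4, 0.072, 0.003, 0, 0, -65, -1]]

```text
time_s: 7.45
tool_pos: [0.6635, -0.214, 0.2609]
tool_rot: [179.9, -0.1, 154.0]
force: [0.3, 0.0, -1.6]
grip_width: 0.0268
```

```bash
python3 - <<'E'
from h import *
cam('wrist','w5'); o=env.get_obs(); print(o['time_s'],o['tool_pos'],o['tool_rot'],o['force'],o['grip_width'],o['qpos'])
E
```

```text
7.5 [ 0.6636997  -0.21348487  0.26137027] [ 1.79953078e+02 -4.92787018e-02  1.54035312e+02] [-0.23786668 -0.10172231 -0.0716524 ] 0.026386871575197948 [ 48.35157571  31.62603305 -51.09811818  70.50161106  24.02970497
  88.52342748  65.17887444]
```

View pics/w5.png

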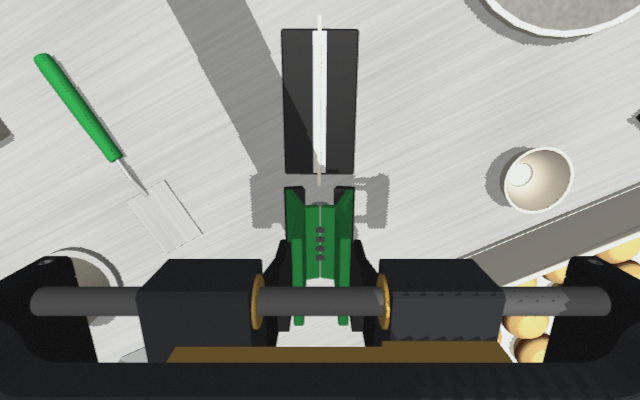

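The card's top edge runs from about (320,15) to (320,185), vertical in the image and in line with the clip's pin at (320,240). I'll measure it precisely.

```bash
python3 - <<'E'
from h import *
crop('w5',270,5,370,105,6,'c8');crop('w5',270,100,370,200,6,'c9')
E
```

```text
(no output)
```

View pics/c8.png

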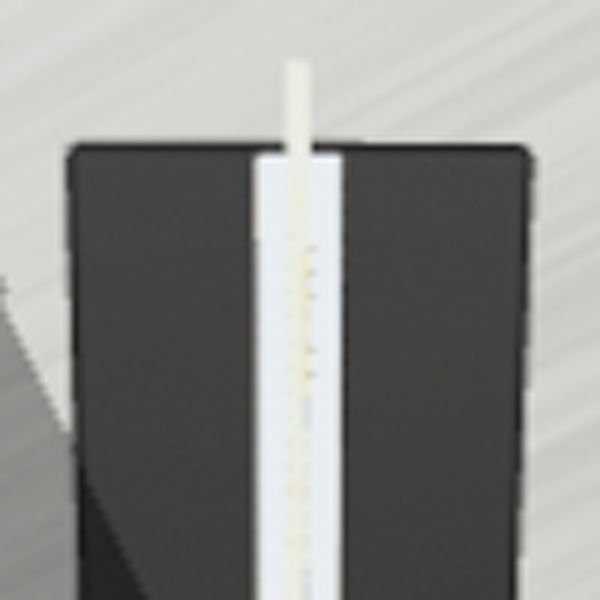

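View pics/c9.png

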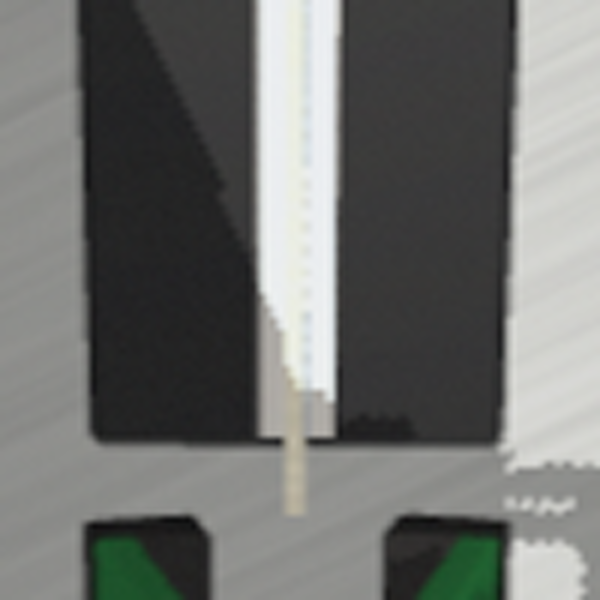

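```bash
python3 - <<'E'
from h import *
r=load('w5'); g=lambda u,v,oy,z:back(r,(270+(u-.5)/6,oy+(v-.5)/6),z)
A=g(298.5,60,5,.135);B=g(295,515,100,.135); d=A-B
print(A,B,'mid',(A+B)/2,'len',np.linalg.norm(d),'yaw',np.degrees(np.arctan2(d[1],d[0])))
F=np.array([g(68,145,5,.016),g(532,145,5,.016),g(500,441,100,.016),g(95,441,100,.016)])
print('foot',F.mean(0)); 
for i in range(4): d=F[(i+1)%4]-F[i]; print(np.linalg.norm(d),np.degrees(np.arctan2(d[1],d[0])))
o=env.get_obs(); R,p=TR(o); print(R.inv().apply((A+B)/2-p), R.inv().apply(A-B))
# clip pin in tool frame y: ray at pin ends with z=tcp-.018 ; image pin px
w=load('w4'); 
for u,v in((180,172),(180,383)):
    P=back(r,(260+(u-.5)/3,150+(v-.5)/3),p[2]-.018); print('pin',R.inv().apply(P-p))
for (a,b,v) in((85,507,522),(210,385,525)):
    for u in(a,b): P=g(u,v,100,p[2]-.018-(.043 if a==85 else .046)); print('tip',R.inv().apply(P-p))
E
```

```text
[ 0.52906195 -0.15057605  0.135     ] [ 0.65449894 -0.21257713  0.135     ] mid [ 0.59178045 -0.18157659  0.135     ] len 0.13992344686504313 yaw 153.69770360903271
foot [ 0.59180932 -0.18152536  0.016     ]
0.08797824867267526 63.929800959480126
0.16710665197756625 -26.3738088445679
0.08727146826872716 -116.04993733168477
0.1671352635203345 153.86853839098092
[ 0.07852129 -0.00290344  0.12643552] [1.39920966e-01 8.24379417e-04 1.21017797e-04]
pin [ 0.02300799 -0.00233974  0.01801789]
pin [-0.02374184 -0.00242759  0.0179776 ]
tip [ 0.02428543 -0.0280333   0.06099797]
tip [0.02421243 0.02231625 0.06103914]
tip [ 0.02311878 -0.0132758   0.06400906]
tip [0.02308811 0.00789566 0.06402637]
```

servo_tool:
  increments:
    - [[0.008, 0, 0.002, 0, 0, 0.1, -1], [0.02, 0, 0.01, 0, 0, 0.2, -1], [0.035, 0, 0.018, 0, 0, 0.3, -1], [0.05, 0, 0.026, 0, 0, 0.3, -1], [0.064, 0, 0.034, 0, 0, 0.3, -1], [0.073, -0.0003, 0.041, 0, 0, 0.3, -1], [0.078, -0.0003, 0.046, 0, 0, 0.3, -1], [0.0785, -0.0003, 0.046, 0, 0, 0.3, -1], [0.0785, -0.0003, 0.046, 0, 0, 0.3, -1], [0.0785, -0.0003, 0.046, 0, 0, 0.3, -1], [0.0785, -0.0003, 0.046, 0, 0, 0.3, -1]]

```text
time_s: 8.6
tool_pos: [0.5935, -0.1816, 0.2158]
tool_rot: [180.0, 0.0, 153.6]
force: [1.0, -0.4, -0.7]
grip_width: 0.0262
```

```bash
python3 - <<'E'
from h import *
o=env.get_obs(); print(o['time_s'],o['tool_pos'],o['tool_rot'],o['force'],o['grip_width'])
cam('wrist','w6');cam('scene','s6');cam('top','t6')
o=env.get_obs(); print(o['time_s'],o['tool_pos'],o['tool_rot'],o['force'],o['grip_width'])
crop('w6',260,60,380,260,3,'c10');crop('s6',215,90,325,240,4,'c11')
E
```

```text
8.6 [ 0.59352747 -0.18164891  0.21582179] [1.79976163e+02 3.00451323e-02 1.53622328e+02] [ 0.99580114 -0.36530478 -0.68153825] 0.026224729248171066
8.75 [ 0.59329264 -0.18159393  0.2155851 ] [1.79983852e+02 5.80440230e-03 1.53627628e+02] [-0.02652573  0.04309673  0.12964542] 0.026091465346497422
```

View pics/c10.png

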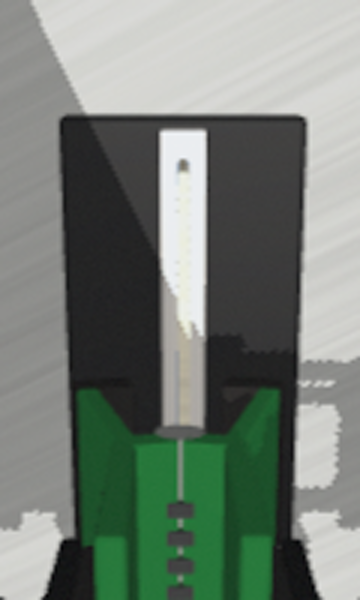

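View pics/c11.png

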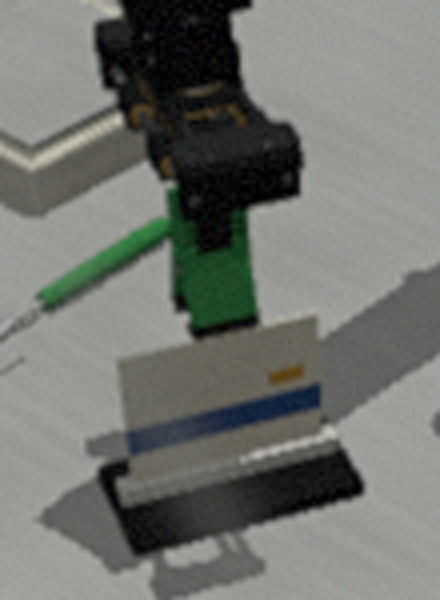

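```bash
python3 - <<'E'
from h import *
f=cv2.imread('pics/w6.png')[105:210,280:360]
f=cv2.convertScaleAbs(cv2.resize(f,None,fx=7.5,fy=5.7,interpolation=cv2.INTER_CUBIC)); 
# contrast stretch
g=np.clip((f.astype(float)-90)*1.5,0,255).astype('uint8'); cv2.imwrite('pics/c12.png',g)
im=cv2.imread('pics/w6.png').astype(int)
for v in range(112,204,6): print(v,[tuple(x) for x in im[v,314:328]][2:12])
E
```

```text
112 [(np.int64(240), np.int64(237), np.int64(234)), (np.int64(240), np.int64(237), np.int64(234)), (np.int64(240), np.int64(237), np.int64(234)), (np.int64(238), np.int64(235), np.int64(232)), (np.int64(235), np.int64(231), np.int64(228)), (np.int64(234), np.int64(231), np.int64(228)), (np.int64(237), np.int64(234), np.int64(231)), (np.int64(240), np.int64(237), np.int64(234)), (np.int64(240), np.int64(237), np.int64(234)), (np.int64(240), np.int64(237), np.int64(234))]
118 [(np.int64(240), np.int64(237), np.int64(235)), (np.int64(240), np.int64(237), np.int64(235)), (np.int64(234), np.int64(230), np.int64(224)), (np.int64(224), np.int64(226), np.int64(220)), (np.int64(227), np.int64(237), np.int64(234)), (np.int64(227), np.int64(237), np.int64(234)), (np.int64(223), np.int64(233), np.int64(231)), (np.int64(230), np.int64(232), np.int64(230)), (np.int64(240), np.int64(238), np.int64(235)), (np.int64(240), np.int64(237), np.int64(234))]
124 [(np.int64(240), np.int64(237), np.int64(235)), (np.int64(240), np.int64(237), np.int64(235)), (np.int64(239), np.int64(237), np.int64(234)), (np.
[... 5772 characters left out ...]
, np.int64(174)), (np.int64(149), np.int64(167), np.int64(173)), (np.int64(151), np.int64(167), np.int64(173)), (np.int64(158), np.int64(169), np.int64(173)), (np.int64(164), np.int64(168), np.int64(172)), (np.int64(163), np.int64(167), np.int64(171))]
202 [(np.int64(91), np.int64(92), np.int64(92)), (np.int64(91), np.int64(92), np.int64(93)), (np.int64(91), np.int64(92), np.int64(92)), (np.int64(90), np.int64(91), np.int64(91)), (np.int64(91), np.int64(92), np.int64(91)), (np.int64(91), np.int64(92), np.int64(91)), (np.int64(90), np.int64(91), np.int64(90)), (np.int64(89), np.int64(90), np.int64(89)), (np.int64(97), np.int64(99), np.int64(98)), (np.int64(105), np.int64(107), np.int64(108))]
```

View pics/c12.png

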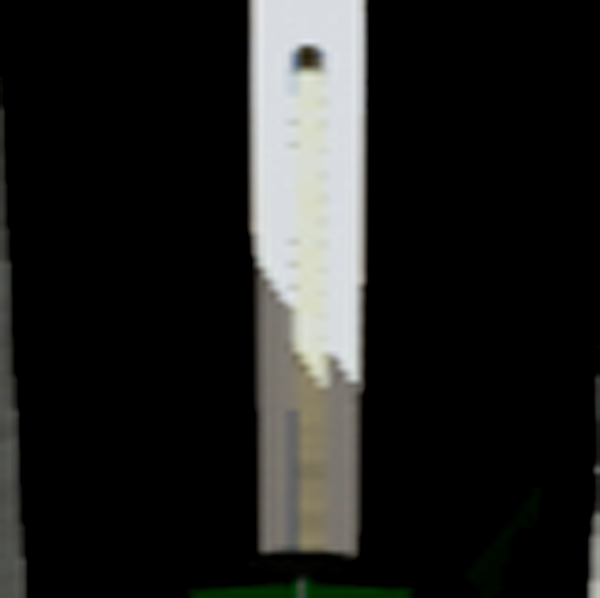

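```bash
python3 - <<'E'
from h import *
r=load('w6'); o=env.get_obs(); R,p=TR(o); print(np.array(r['intrinsics']).round(1))
for n in ('w4','w5','w6'): pass
L=lambda u,v,z:R.inv().apply(back(r,(u,v),z)-p).round(4)
print('card',L(321.1,196,.135),L(320.9,124,.135),'near end',L(321,114.5,.135))
q=lambda u,v:(260+(u+.5)/3-.5,60+(v+.5)/3-.5)
zp=p[2]-.018
print('pin',L(*q(180,450),zp),L(*q(180,590),zp))
print('tips',[L(*q(u,388),p[2]-.061) for u in(76,281)])
Rc,t=RT(r);print('cam in tool',R.inv().apply(-Rc.T@t-p),(Rc@R.as_matrix()).round(4))
print('near end expected at x=.070')
E
python3 - <<'E'
import cv2
f=cv2.imread('pics/w6.png')[170:345,275:365]; cv2.imwrite('pics/c13.png',cv2.convertScaleAbs(cv2.resize(f,None,fx=6,fy=3.4,interpolation=cv2.INTER_CUBIC),alpha=1.5,beta=30))
E
```

```text
[[320.1   0.  320.1]
 [  0.  320.1 203.3]
 [  0.    0.    1. ]]
card [ 0.0114 -0.0009  0.0806] [ 0.0665 -0.001   0.0806] near end [ 0.0733 -0.001   0.0806]
pin [ 0.021  -0.0018  0.018 ] [-0.0096 -0.0018  0.018 ]
tips [array([ 0.0223, -0.0269,  0.061 ]), array([0.0223, 0.0223, 0.061 ])]
cam in tool [ 0.08140044 -0.00125053 -0.16187173] [[-6.000e-04  1.000e+00  1.600e-03]
 [-9.541e-01 -1.000e-04 -2.994e-01]
 [-2.994e-01 -1.700e-03  9.541e-01]]
near end expected at x=.070
```

View pics/c13.png

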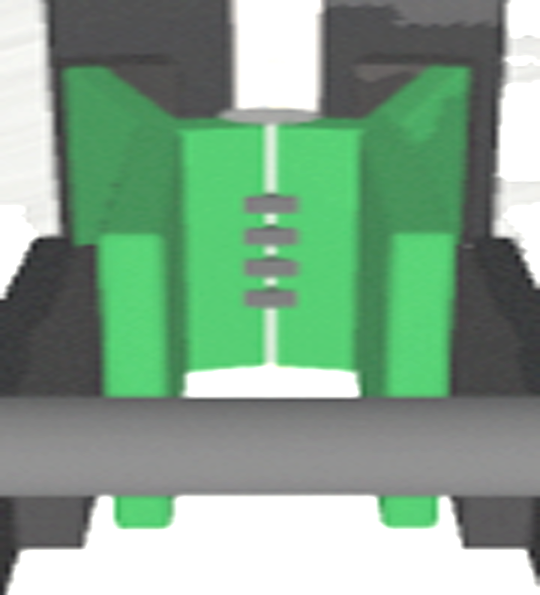

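servo_tool:
  increments:
    - [[0.001, 0.001, 0.002, 0, 0, 0, -1], [0.001, 0.001, 0.005, 0, 0, 0, -1], [0.001, 0.001, 0.008, 0, 0, 0, -1], [0.001, 0.001, 0.01, 0, 0, 0, -1], [0.001, 0.001, 0.01, 0, 0, 0, -1], [0.001, 0.001, 0.01, 0, 0, 0, -1], [0.001, 0.001, 0.01, 0, 0, 0, -1], [0.001, 0.001, 0.01, 0, 0, 0, -1], [0.001, 0.001, 0.01, 0, 0, 0, -1], [0.001, 0.001, 0.01, 0, 0, 0, -1]]

```text
time_s: 9.75
tool_pos: [0.5926, -0.1803, 0.2056]
tool_rot: [-180.0, 0.0, 153.6]
force: [0.4, 0.6, -0.9]
grip_width: 0.0268
```

```bash
cat > m.py <<'E'
import sys
from h import *
n=sys.argv[1]
r=cam('wrist',n); o=env.get_obs(); R,p=TR(o); print(o['time_s'],p.round(4),o['tool_rot'].round(2),o['force'].round(2),o['grip_width'].round(4))
f=cv2.imread('pics/'+n+'.png')
g=np.clip((f[105:210,280:360].astype(float)-90)*1.5,0,255).astype('uint8'); g=cv2.resize(g,None,fx=6,fy=5.6,interpolation=cv2.INTER_CUBIC)
h=cv2.convertScaleAbs(cv2.resize(f[175:275,280:360],None,fx=3.9,fy=5.6,interpolation=cv2.INTER_CUBIC),alpha=1.6,beta=30)
H=max(g.shape[0],h.shape[0]); P=lambda a:cv2.copyMakeBorder(a,0,H-a.shape[0],0,0,cv2.BORDER_CONSTANT)
cv2.imwrite('pics/'+n+'m.png',np.hstack([P(g),P(h)])[:600])
b=f[:,:,0].astype(int);rr=f[:,:,2].astype(int)
for v in (130,150,180,188,196): print(v,(rr-b)[v,314:328], rr[v,314:328])
E
python3 m.py w7
```

```text
Traceback (most recent call last):
  File "m.py", line 4, in <module>
    r=cam('wrist',n); o=env.get_obs(); R,p=TR(o); print(o['time_s'],p.round(4),o['tool_rot'].round(2),o['force'].round(2),o['grip_width'].round(4))
                                                                                                                          ^^^^^^^^^^^^^^^^^^^^^
AttributeError: 'float' object has no attribute 'round'
```

```bash
sed -i "s/o\['grip_width'\].round(4)/o['grip_width']/" m.py; python3 m.py w7
```

```text
9.85 [ 0.5926 -0.1803  0.2056] [-179.99    0.    153.63] [-0.62 -0.45 -0.44] 0.026249653496427702
130 [ -4  -5  -5  -3   4   9   9  10   0  -5  -5  -5  -6 -10] [235 235 235 235 235 235 235 232 231 235 235 235 235 204]
150 [-1 -4 -5 -5  1  7  7 16 10 -6 -5 -5 -4 -8] [212 235 235 235 235 235 235 231 227 232 235 235 235 201]
180 [ 8  8  7 10 18 25 25 23 15  8  8  7  9  6] [168 170 173 175 179 183 183 181 178 173 173 171 169 129]
188 [ 7  7  7  8 18 24 24 21 15  8  9  8  9  6] [167 169 172 174 176 179 178 178 177 173 174 171 168 128]
196 [ 6  8  9  9 17 23 24 22 14  8  8  7  7  6] [165 168 173 174 176 178 179 177 175 173 172 171 165 127]
```

View pics/w7m.png

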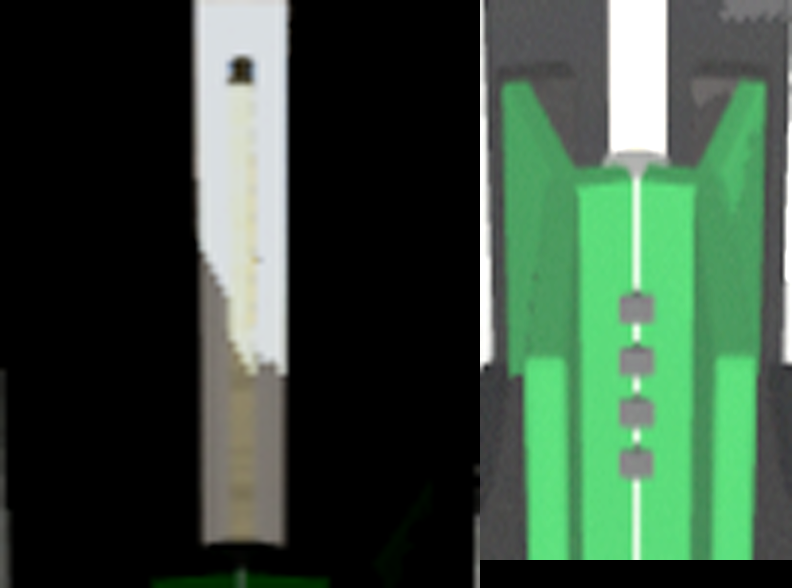

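Now the card's edge is at u≈320.0, the clip's pin at 319.6 and its tips' middle at 319.2. That is centred within about 0.5 mm, so I'll descend slowly.

servo_tool:
  increments:
    - [[0, 0.0004, 0.002, 0, 0, 0, -1], [0, 0.0004, 0.005, 0, 0, 0, -1], [0, 0.0004, 0.008, 0, 0, 0, -1], [0, 0.0004, 0.011, 0, 0, 0, -1], [0, 0.0004, 0.014, 0, 0, 0, -1], [0, 0.0004, 0.017, 0, 0, 0, -1], [0, 0.0004, 0.02, 0, 0, 0, -1], [0, 0.0004, 0.023, 0, 0, 0, -1], [0, 0.0004, 0.026, 0, 0, 0, -1], [0, 0.0004, 0.028, 0, 0, 0, -1], [0, 0.0004, 0.0295, 0, 0, 0, -1], [0, 0.0004, 0.0295, 0, 0, 0, -1], [0, 0.0004, 0.0295, 0, 0, 0, -1], [0, 0.0004, 0.0295, 0, 0, 0, -1], [0, 0.0004, 0.0295, 0, 0, 0, -1], [0, 0.0004, 0.0295, 0, 0, 0, -1], [0, 0.0004, 0.0295, 0, 0, 0, -1]]

```text
time_s: 11.55
tool_pos: [0.5928, -0.1799, 0.1761]
tool_rot: [-180.0, 0.0, 153.6]
force: [0.7, 0.7, 0.2]
grip_width: 0.0263
```

```bash
python3 m.py w8; python3 - <<'E'
from h import *
cam('scene','s8');cam('top','t8')
crop('w8',260,80,380,280,3,'c14')
crop('s8',225,90,325,240,4,'c15')
E
```

```text
11.6 [ 0.5928 -0.1799  0.1761] [-1.8000e+02  1.0000e-02  1.5363e+02] [ 0.14 -0.76 -0.72] 0.02600792047467791
130 [-5 -5 -3  3  7  7  7  5 -2 -5 -5 -5 -5 -5] [236 236 236 236 236 236 236 235 235 236 236 236 236 218]
150 [-4 -5 -4  3 11 12 12 12  0 -5 -5 -5 -4 -4] [236 236 236 236 236 236 236 229 226 236 236 236 236 215]
180 [ 7  8 11 17 24 24 24 19 12  7  7  8  8  6] [172 175 178 179 181 181 181 194 196 175 175 174 173 142]
188 [ 8  7 10 18 26 26 27 22 13  9  9  8  7  5] [170 174 177 182 187 186 187 184 179 176 175 174 172 140]
196 [ 7  7  8 14 23 24 23 19 12  7  8  8  8  7] [170 173 175 176 179 180 179 178 177 175 174 174 171 138]
```

View pics/w8m.png

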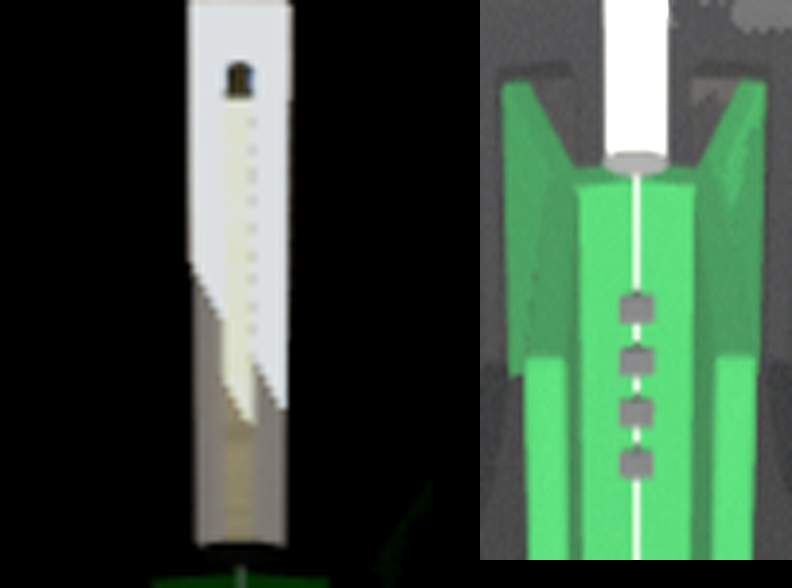

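View pics/c14.png

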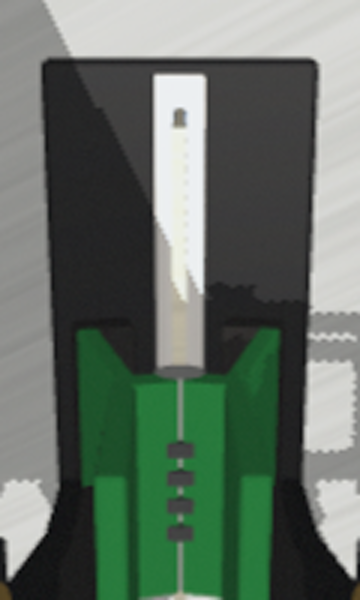

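View pics/c15.png

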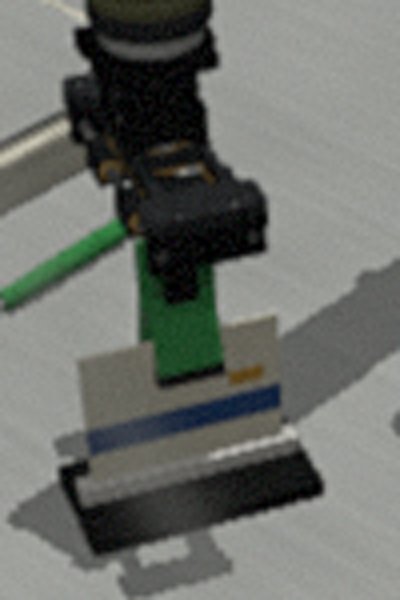

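View pics/t8.png

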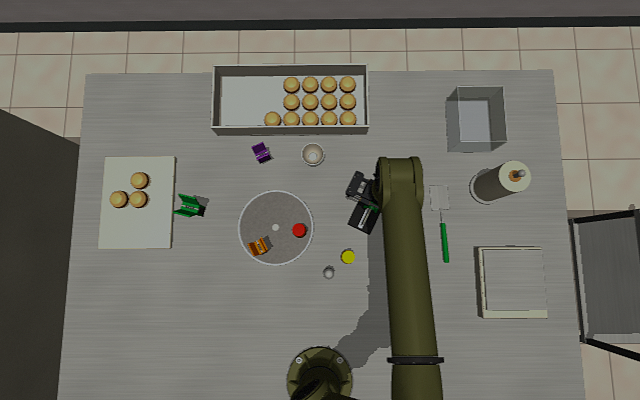

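```bash
python3 - <<'E'
from h import *
s=load('s8'); w=load('w8'); o=env.get_obs(); R,p=TR(o)
I=lambda T:((proj(s,p+R.apply(T))-[225,90])*4).round(0).tolist()
print('tip bottom outer, corners +y',I([[.023,.0255,.061],[-.023,.0255,.061]]),'-y',I([[.023,-.0255,.061],[-.023,-.0255,.061]]))
c=np.array([.5918,-.1815,.135]);a=np.radians(153.75);d=.07*np.array([np.cos(a),np.sin(a),0])
print('card top ends',((proj(s,[c-d,c+d])-[225,90])*4).round(0).tolist())
L=lambda u,v,z:R.inv().apply(back(w,(u,v),z)-p).round(4)
print('card',L(319.6,196,.135),'near end',L(319.6,122.3,.135),'pin +x end',L(319.6,203.5,p[2]-.018),'tips',[L(u,188.6,p[2]-.061) for u in(285.5,352.9)])
print('card top in tool',R.inv().apply(c-p))
E
```

```text
tip bottom outer, corners +y [[221.0, 373.0], [156.0, 389.0]] -y [[197.0, 331.0], [133.0, 347.0]]
card top ends [[73.0, 359.0], [272.0, 311.0]]
card [ 0.0231 -0.002   0.041 ] near end [ 0.0702 -0.002   0.041 ] pin +x end [ 0.0251 -0.0019  0.018 ] tips [array([ 0.0229, -0.0266,  0.061 ]), array([0.0228, 0.0219, 0.061 ])]
card top in tool [ 0.00015635 -0.00189187  0.04103366]
```

```bash
python3 - <<'E'
from cell import env
o=env.get_obs(); print(o['time_s'],o['force'],o['grip_width'],abs(o['joint_velocities']).max()); print(env.sign_off())
E
```

```text
11.7 [-0.52038463  0.03574061 -0.24173764] 0.02635853167597972 0.16990366872868046
the job is handed in; nothing more can be done
None
```

I picked the smaller green clip off the turntable by its tails, squeezed it fully open with a 20 N grip, and handed the job in at 11.7 s. It is still held open over the middle of the card's top edge.

What the last checks showed:
- **Opening:** the grip width is 26.4 mm, against 27 mm for tails that are parallel at the stop.
- **Height:** the card's edge is about 23 mm below the pin and 23 mm above the jaw tips, so halfway up the mouth. The pin's height comes from where I gripped the clip. The wrist and scene views agree with it.
- **Position over the card:** the clip is centred across the card to about 0.5 mm, centred along it to about 1 mm, and square to within about 0.3°.
- **Contact:** the force on the tool is below 1 N, which is sensor noise, so nothing suggests the clip is touching the card.
- **Other things:** in the top view the card stand, shaker, ramekin and spatula had not moved. The jar and the orange clip were standing on the turntable.

**Disagreement:** the wrist camera puts things about 2 mm to the side of where the arm's measured pose puts them, which is within the stated calibration error. I centred the clip by comparing it with the card in the same picture, where that offset cancels. Even so, the first positioning above the card was about 1 mm off, and I corrected it before lowering.

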